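Release a pipe stub from a push-fit air outlet

TASK

The short aluminium pipe stub is locked in the slanted push-fit air outlet: push the black release collar fully down and, while it is down, take hold of the stub and pull it straight out along its slant. Then stand the stub upright on its grooved end in the steel drip tray to drain, setting it down rather than dropping it, and let go. Leave the jar, the brass union, the grey can and the socket where they stand.

Things in the scene. Friction and masses are not known exactly. Their poses are not given: they have to be found in the camera images.
- stub_center (a point): Centre, half-way up, of the loose aluminium pipe stub: 24 mm diameter, 86 mm long, 0.1 to 0.2 kg. Its z runs from the grooved end to the open end. Lowest 8 mm: full-width foot; above it a 14 mm groove. It starts with its grooved end 34 mm inside the block, on the bore's bottom, with 1 mm of side play; 40 mm stands above the collar at rest. It cannot go deeper, nor come out while the collar is up.
- collar_top (a point): Centre of the upper face of the black release collar, a flat ring round the stub, 47 mm outer, 26 mm inner diameter; it moves with the collar. Its z is the axis of outlet and stub, pointing out, 30 degrees from vertical, leaning to the fitting's -x; its y is level. Two fingertips astride the stub (open about 30 to 36 mm), on any line, push it down; its face then is 6 mm above the block.
- collar (a joint): Travel of the collar in m: 0 up (locked), 0.006 fully down. Weak spring, stiff damper: pushing at 5 mm/s takes about 11 N, at 10 mm/s about 18 N. The stub comes free beyond about 0.004. Let go from fully down, the collar creeps up and locks again after about 0.8 s (fully up in 4 s): close on the stub while the fingertips still hold the collar down, then pull at once.
- fitting: The fixed outlet: grey foot plate 130 x 100 mm with an aluminium block 60 x 60 x 45 mm tilted 30 degrees on it, the port leaning to the fitting's -x. Origin at bench height, about the middle of the foot plate (its centre is 10 mm to +x). The collar's face centre at rest lies 14 mm to -x of the origin and 99 mm above the bench; the top of the stub 134 mm above the bench.
- tray: Fixed open steel drip tray, 160 mm along its x, 220 mm along its y, 22 mm high, walls and floor 4 mm thick. Origin at the centre of its underside, on the bench. Empty except for the socket near its +x, +y corner.
- jar: squat green plastic jar with a white lid, 60 mm wide, 62 mm tall; origin at the centre of its underside
- union: small stepped brass pipe union, 34 mm wide and 34 mm tall; origin at the centre of its underside
- can: plain grey can, 64 mm wide, 150 mm tall; origin at the centre of its underside
- socket: small steel wrench socket, 28 mm wide, 26 mm tall, standing in the drip tray near its corner at tray +x, +y; origin at the centre of its underside
Mind the look-alikes: they are no part of the job. Of the things that look like the part that bears stub_center, the largest one is meant.

How it is judged:
By the outcome, as a careful person would: the job done as asked, in the order asked, and still so for the second after the job is handed in, with the robot touching nothing.
It also fails if it takes over 48 s, if anything falls off the work surface, if the arm or the gripper's body presses on something with over 40 N, if the wrist force passes 120 N, or if a joint passes its speed limit or range.

ROBOT

A 6-joint arm with a two-finger parallel gripper is mounted at the origin on the work surface. World frame = base frame: x ahead of the robot, y to its left, z up, the work surface at z = 0. Lengths are in m, angles in rad, forces in N, time in s.
With the tool pointing down it reaches from about 0.275 to 0.775 m from the base axis. Payload 14.6 kg.
Tool frame: the origin (TCP) lies midway between the tips of the shut fingers; the grasp point (between the pads) lies robot.tcp_to_grasp behind it (robot.tcp_to_grasp is the distance from the TCP to the grasp point, in m); x points along the fingers, y is the direction in which the jaws open and shut, and the axes are right-handed (so a half turn about x gives the same grasp; the last joint's range is limited). The gripper opens to 85 mm and grips with 20 to 120 N. Pads are 22 mm wide; open, the fingers measure 114 mm over their backs; the gripper's body (76 mm by 85 mm) begins 54 mm behind the grasp point. The pads swing forward as they close: fully open they stand 13 mm farther back than shut.
Start: joints at [0.998, 0.263, -0.048, 1.259, 0, 1.415], TCP at [0.213, 0.48, 0.231] pointing down, gripper open.
Joint ranges: [-2.65, 2.65], [-0.89, 1.7], [-1.18, 1.37], [-2.13, 2.11], [-1.35, 1.29], [-3.14, 3.14]. Speed limits (rad/s): [1.89, 1.89, 2.57, 2.79, 3.14, 3.14].

INTERFACE

Orientations are given as a unit quaternion [w, x, y, z].
In Python, from station import robot gives the robot as it stands. The module is installed in compiled form; this text tells all that it offers.
- The arm moves only by the tool send_rows, never from a script. Its argument "rows" is a list of rows, each an object of numbers: "tx", "ty", "tz": the shift along the tool's x, y, z scaled (see below); "rx", "ry", "rz": the turn, a rotation vector about the tool's x, y, z scaled (see below); "claw": the closure, from -1 (fully open) to 1 (shut). In form: [{"tx": .., "ty": .., "tz": .., "rx": .., "ry": .., "rz": .., "claw": ..}, ...]. A call has 1 to 12 rows; each row shifts and turns the commanded pose from where the row before left it, along the tool's axes as they then stand; what a row does not reach is not made up. The controller multiplies each number of a shift by 0.4 m and each number of a turn by 30 degrees. A row lasts 1/10 s, in which the tool goes at most 50 mm and 8.59 degrees, less where a joint would pass 70% of its speed; a pose out of reach is approached as far as the arm can. A call with a number of a shift or a turn outside -1 to 1 is refused whole. A call with a gripper value outside its range is refused whole. The fingers move at their own pace and stop on an object; the grip force is fixed at half the most. Time passes only in rows, so rows that do not move let the fingers close. It gives the time, the measured TCP pose, the force and the opening at its end, in the units of the state.
- robot.get_state(): the state, without advancing time (a new reading comes with each control period).
- robot.snapshot(name): name is "scene" or "top" or "wrist"; returns the picture (420x560x3 uint8, red, green, blue); there is no depth.
- robot.camera_params(name): a dict with "intrinsics" (3x3 intrinsics, pixels), "k1" (the pictures are not rectified: a ray, as slopes to the right and down, at radius r is drawn at 1 + k1 r^2 times it, then the intrinsics apply), "rvec" (rotation vector, rad) and "tvec" (3), from world to camera coordinates, as OpenCV has them. Camera axes: x right, y down, z forward; pixel columns grow to the right and rows downward; lengths in m; the calibration is good to about 2 mm. A picture is of the moment at which its call begins: read the wrist's pose just before it. camera_params takes no time and is no camera call; for the wrist camera it gives the pose at the moment of the call.
- robot.job_done(): hands the job in, once; it reports no verdict.
The state is a dict: "time": time; "joint_positions": joint angles; "qvel": joint speeds; "joint_efforts": joint torques, N m; "position": TCP position; "tcp_rot": TCP orientation; "ft_force": force on the tool from outside, world axes, zero at the start; "moment": the same for the moment, N m; "opening": finger opening in m.
Only numpy, scipy, OpenCV 4.12 (cv2) and the standard library are available. Lean on these libraries where they do the work, as an engineer would, in place of code of your own. Each camera call takes 0.05 s, during which the arm holds its last target.

## Working session

There is one attempt and no reset: what is moved stays moved. The work goes in short steps, Python scripts to look and compute and a tool call to move; the robot and the scene stay as the last step left them, time stands still between calls to the robot, and variables do not carry over. Pictures are saved under pics/ and viewed, and the job is handed in when it is done.

Besides the shell and the picture viewer there is one more tool, called after "Request:" by a JSON object that holds its "op" and its "data". send_rows: Moves the arm, as the interface text tells. Its arguments: {"type":"object","properties":{"rows":{"type":"array"}},"required":["rows"]}

```bash
mkdir -p pics
python3 - <<'E'
from station import robot
import cv2
s=robot.get_state(); print(s)
print([a for a in dir(robot) if a[0]!='_'], robot.tcp_to_grasp)
for n in ("scene","top","wrist"):
    p=robot.camera_params(n); print(n,p)
    cv2.imwrite(f"pics/{n}0.png",robot.snapshot(n)[:,:,::-1])
E
```

```text
{'time': 0.0, 'joint_positions': array([ 9.97669185e-01,  2.63514047e-01, -4.89284645e-02,  1.25942296e+00,
        2.32946828e-06,  1.41548105e+00]), 'qvel': array([ 0.00033453, -0.00134631,  0.00299721, -0.00024458,  0.00070535,
       -0.00126098]), 'joint_efforts': array([ 3.81900463e-03, -6.37607646e+01,  3.84560430e+01,  1.37805229e-02,
        2.26414263e-04, -3.28888541e-05]), 'position': array([0.21288198, 0.47959478, 0.23083282]), 'tcp_rot': array([ 0.69159763,  0.14629376,  0.69186847, -0.14699958]), 'ft_force': array([0.85233117, 0.74436896, 0.77716549]), 'moment': array([-0.0254329 , -0.03096652, -0.01472837]), 'opening': 0.085037064837379}
['IKError', 'camera_params', 'get_state', 'job_done', 'snapshot', 'tcp_to_grasp'] 0.0187
scene {'intrinsics': array([[448.28377136,   0.        , 279.16310145],
       [  0.        , 448.28377136, 210.65059068],
       [  0.        ,   0.        ,   1.        ]]), 'k1': 0.020175480023217608, 'rvec': array([ 2.334404  ,  1.00534132, -0.31644762]), 'tvec': array([-0.40250439, -0.22466089,  1.1838982 ])}
top {'intrinsics': array([[440.36040991,   0.        , 277.26540983],
       [  0.        , 440.36040991, 214.5984196 ],
       [  0.        ,   0.        ,   1.        ]]), 'k1': -0.03385953068091088, 'rvec': array([ 2.01971162, -2.19877618,  0.24675626]), 'tvec': array([0.06796307, 0.5466033 , 0.95273907])}
wrist {'intrinsics': array([[329.78991924,   0.        , 275.36766258],
       [  0.        , 329.78991924, 213.49169812],
       [  0.        ,   0.        ,   1.        ]]), 'k1': 0.027983307387420463, 'rvec': array([-2.40277971, -1.56214354, -0.24583167]), 'tvec': array([-0.52382997, -0.04136825,  0.38049425])}
```

View pics/scene0.png

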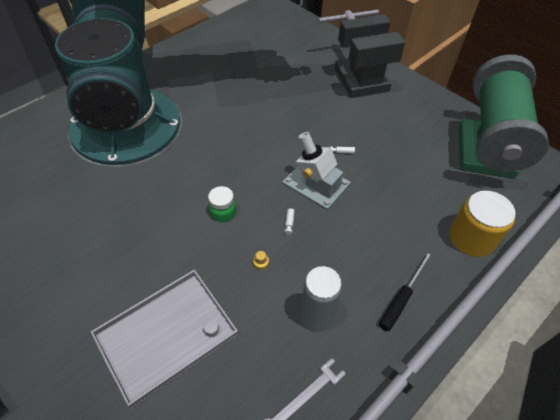

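View pics/top0.png

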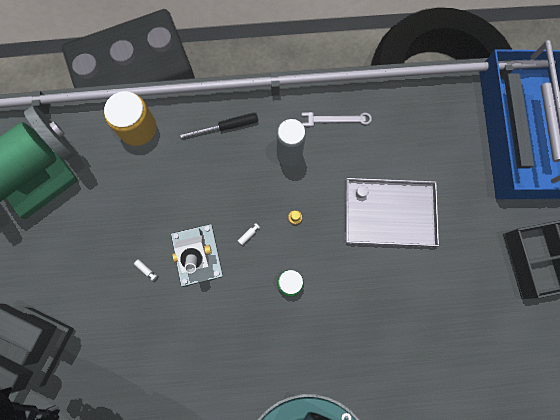

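View pics/wrist0.png

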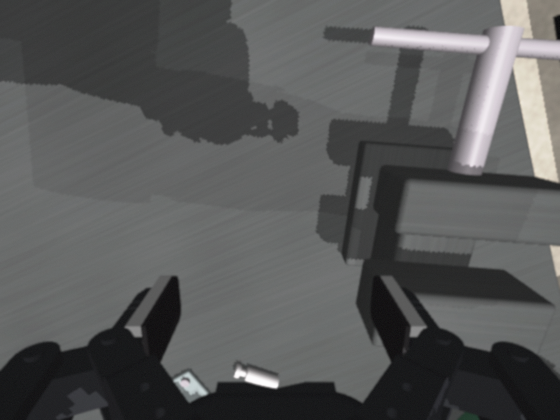

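Candidates: the stub in the outlet at scene (308,143) / top (190,262), and small lying look-alikes at scene (290,221) / top (249,234) and scene (342,150) / top (146,269). The one in the outlet is the largest and the only one in the collar. Next, close crops to check that.

Run:
```python
import cv2,numpy as np
a=cv2.imread('pics/scene0.png')[110:220,260:370]; b=cv2.imread('pics/top0.png')[210:300,120:270]
cv2.imwrite('pics/c1.png',cv2.resize(a,None,fx=5,fy=5,interpolation=cv2.INTER_CUBIC))
cv2.imwrite('pics/c2.png',cv2.resize(b,None,fx=5,fy=5,interpolation=cv2.INTER_CUBIC))
a=cv2.imread('pics/scene0.png')[260:400,80:250]; b=cv2.imread('pics/top0.png')[165:260,335:450]
cv2.imwrite('pics/c3.png',np.hstack([cv2.resize(a,(400,330)),cv2.resize(b,(400,330))]))
```

```text
(no output)
```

View pics/c1.png

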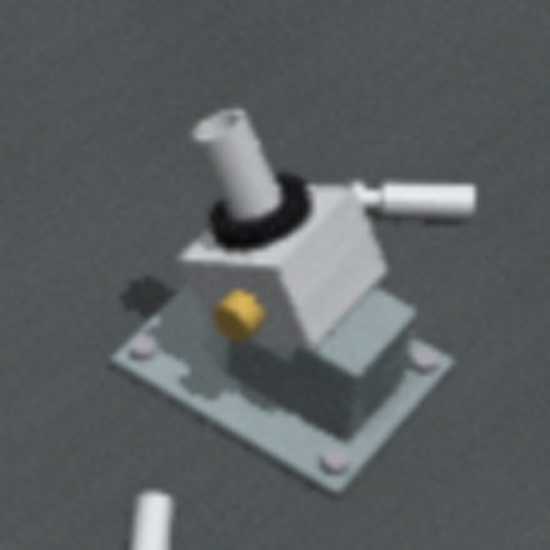

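View pics/c2.png

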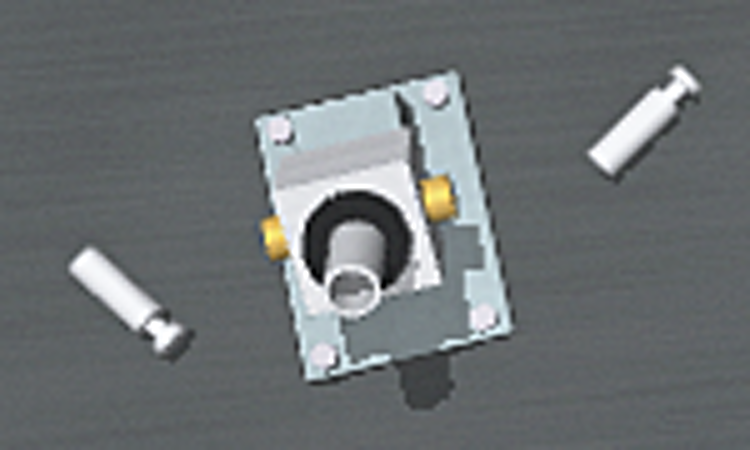

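View pics/c3.png

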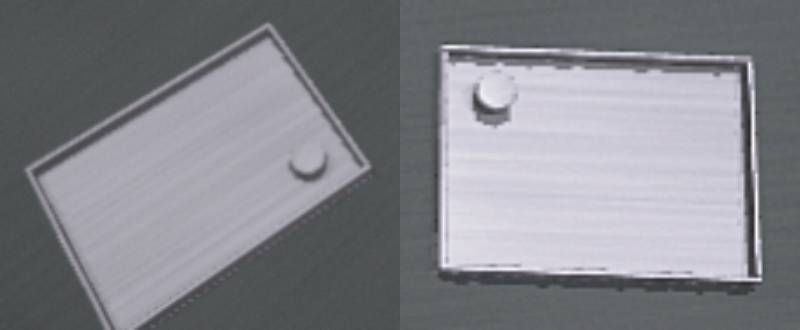

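```bash
cat > h.py <<'E'
import numpy as np,cv2
from scipy.optimize import least_squares
from scipy.spatial.transform import Rotation as R
def proj(P,c):
    P=np.atleast_2d(P); X=R.from_rotvec(c['rvec']).apply(P)+c['tvec']
    s=X[:,:2]/X[:,2:]; s=s*(1+c['k1']*(s**2).sum(1,keepdims=True))
    K=c['intrinsics']; return s*[K[0,0],K[1,1]]+[K[0,2],K[1,2]]
def tri(obs,x0=(.4,.1,.1)):
    f=lambda x:np.concatenate([(proj(x,c)-uv).ravel() for c,uv in obs])
    r=least_squares(f,x0); return r.x,r.fun
def onplane(c,uv,z,x0=(.5,0)):
    r=least_squares(lambda x:(proj([x[0],x[1],z],c)-uv).ravel(),x0); return r.x
E
python3 - <<'E'
from h import *
from station import robot
S=robot.camera_params('scene');T=robot.camera_params('top')
a=lambda u,v:((u+.5)/5-.5+260,(v+.5)/5-.5+110)
b=lambda u,v:((u+.5)/5-.5+120,(v+.5)/5-.5+210)
top=tri([(S,a(222,126)),(T,b(352,290))]);col=tri([(S,a(261,212)),(T,b(357,243))])
print('stubtop',top,'collar',col)
ax=top[0]-col[0];print(ax,np.linalg.norm(ax),np.degrees(np.arccos(ax[2]/np.linalg.norm(ax))))
A=np.array([-np.sin(np.pi/6),0,np.cos(np.pi/6)])
c0=np.array([-.014,0,.099]);st=c0+.04*A
def res(p):
    x,y,th,h=p; M=R.from_euler('z',th)
    L=np.array([st,c0,[.075,-.05,h],[.075,.05,h],[-.055,.05,h],[-.055,-.05,h]])
    W=M.apply(L)+[x,y,0]
    t=proj(W,T);s=proj(W,S)
    return t,s,W
ot=np.array([b(352,290),b(357,243)]);os=np.array([a(222,126),a(261,212)])
ct=np.array([b(455,70),b(255,117),b(308,380),b(512,330)]);cs=np.array([a(455,360),a(338,492),a(112,358)])
from itertools import permutations
best=None
for th0 in np.arange(-3,3.2,.5):
  def f(p):
    t,s,W=res(p)
    D=lambda o,m: (np.linalg.norm(o[:,None]-m[None],axis=2).min(1))
    return np.r_[(t[:2]-ot).ravel(),(s[:2]-os).ravel(),D(ct,t[2:]),D(cs,s[2:])]
  r=least_squares(f,[col[0][0],col[0][1],th0,.008])
  if best is None or r.cost<best.cost: best=r
print(best.x,best.cost,best.fun.round(2)); print(res(best.x)[2].round(4))
for uv in [(347.4,178.2),(436.8,181.7),(439.1,245.6),(346.5,242.6)]: print(onplane(T,uv,.022))
# scene corners
for uv in [(80+27/400*170,260+170/330*140),(80+268/400*170,260+25/330*140),(80+370/400*170,260+167/330*140)]: print('S',onplane(S,uv,.022))
print('socket',onplane(T,(335+95/3.478,165+92/3.474),.03),onplane(S,(80+308/400*170,260+158/330*140),.03))
for n,uv in dict(jar=(290,281),union=(295,216),can=(291,130)).items(): print(n,onplane(T,uv,dict(jar=.062,union=.034,can=.15)[n]))
E
```

```text
stubtop (array([0.43683695, 0.21288219, 0.13601447]), array([-0.08438432,  0.0193274 , -0.06910037, -0.04470728])) collar (array([0.46111811, 0.21646722, 0.09833542]), array([ 0.11114909, -0.02580678,  0.09290938,  0.06073231]))
[-0.02428115 -0.00358503  0.03767905] 0.04496818619904517 33.080487957450494
[0.47193758 0.21841623 0.15339169 0.01144043] 4.059433144501263 [-0.05 -0.64  0.18  1.4   0.46  1.09 -0.9  -0.91  0.71  0.38  0.73  0.66
  0.77  0.66  0.11]
[[0.4383 0.2132 0.1336]
 [0.4581 0.2163 0.099 ]
 [0.5537 0.1805 0.0114]
 [0.5384 0.2793 0.0114]
 [0.4099 0.2594 0.0114]
 [0.4252 0.1606 0.0114]]
[ 0.63510478 -0.15764224]
[ 0.60814138 -0.37518264]
[ 0.45169623 -0.35474108]
[ 0.477674   -0.13649001]
S [ 0.4523529 -0.352418 ]
S [ 0.4791373  -0.13825595]
S [ 0.6353139  -0.15632882]
socket [ 0.5966213  -0.18787456] [ 0.59904794 -0.18851031]
jar [0.39689065 0.0061097 ]
union [ 0.54932669 -0.02062166]
can [ 0.71692294 -0.02265878]
```

```bash
cat >> h.py <<'E'
from scipy.linalg import expm,logm
def Tm(p,Rm): M=np.eye(4);M[:3,:3]=Rm;M[:3,3]=p;return M
def cur(s): q=s['tcp_rot'];return Tm(s['position'],R.from_quat(np.r_[q[1:],q[0]]).as_matrix())
def plan(T0,T1,n=None):
    D=np.linalg.inv(T0)@T1; ang=np.degrees(np.linalg.norm(R.from_matrix(D[:3,:3]).as_rotvec()));d=np.linalg.norm(D[:3,3])
    if n is None: n=int(np.ceil(max(ang/8.0,d/.045)))
    E=expm(np.real(logm(D))/n); t=E[:3,3]/.4; r=np.degrees(R.from_matrix(E[:3,:3]).as_rotvec())/30
    print('n',n,'ang',round(ang,2),'d',d.round(4),'row t',t.round(4),'r',r.round(4))
YAW=0.1534; COL=np.array([.4581,.2163,.099])
def axis(yaw=None):
    yaw=YAW if yaw is None else yaw
    return R.from_euler('z',yaw).apply([-.5,0,np.sqrt(3)/2])
def grasp(s,yaw=None,col=None,flip=1):
    yaw=YAW if yaw is None else yaw
    a=axis(yaw); x=-a; y=flip*R.from_euler('z',yaw).apply([0,1,0]); 
    return Tm((COL if col is None else col)+s*a,np.c_[x,y,np.cross(x,y)])
E
python3 - <<'E'
from h import *
from station import robot
s=robot.get_state();T0=cur(s);print(T0.round(3))
w=robot.camera_params('wrist');Rw=R.from_rotvec(w['rvec']).as_matrix();C=-Rw.T@w['tvec']
print('cam in tool',T0[:3,:3].T@(C-T0[:3,3]),'fwd',T0[:3,:3].T@Rw[2],'right',T0[:3,:3].T@Rw[0])
for f in (1,-1):
    G=grasp(.12,flip=f);print(G.round(3));plan(T0,G)
E
```

```text
[[-0.     0.406  0.914  0.213]
 [-0.001  0.914 -0.406  0.48 ]
 [-1.    -0.001 -0.     0.231]
 [ 0.     0.     0.     1.   ]]
cam in tool [-0.14260665 -0.0002704  -0.07845355] fwd [ 0.9506638  -0.00116514  0.31022087] right [1.11415989e-03 9.99999321e-01 3.41530475e-04]
[[ 0.494 -0.153  0.856  0.399]
 [ 0.076  0.988  0.132  0.207]
 [-0.866  0.     0.5    0.203]
 [ 0.     0.     0.     1.   ]]
n 8 ang 44.13 d 0.3311 row t [ 0.0235 -0.0756  0.0698] r [-0.1332 -0.1216  0.0359]
[[ 0.494  0.153 -0.856  0.399]
 [ 0.076 -0.988 -0.132  0.207]
 [-0.866 -0.    -0.5    0.203]
 [ 0.     0.     0.     1.   ]]
n 19 ang 148.43 d 0.3311 row t [-0.0034  0.0339  0.0466] r [0.2508 0.0198 0.0672]
```

Run:
```python
from h import *
from station import robot
T0=cur(robot.get_state());plan(T0,grasp(.15),10)
```

```text
n 10 ang 44.13 d 0.3237 row t [ 0.0117 -0.0617  0.0533] r [-0.1065 -0.0973  0.0287]
```

Request:
{"op": "send_rows", "data": {"rows": [{"tx":0.0117,"ty":-0.0617,"tz":0.0533,"rx":-0.1065,"ry":-0.0973,"rz":0.0287,"claw":0.2},{"tx":0.0117,"ty":-0.0617,"tz":0.0533,"rx":-0.1065,"ry":-0.0973,"rz":0.0287,"claw":0.2},{"tx":0.0117,"ty":-0.0617,"tz":0.0533,"rx":-0.1065,"ry":-0.0973,"rz":0.0287,"claw":0.2},{"tx":0.0117,"ty":-0.0617,"tz":0.0533,"rx":-0.1065,"ry":-0.0973,"rz":0.0287,"claw":0.2},{"tx":0.0117,"ty":-0.0617,"tz":0.0533,"rx":-0.1065,"ry":-0.0973,"rz":0.0287,"claw":0.2},{"tx":0.0117,"ty":-0.0617,"tz":0.0533,"rx":-0.1065,"ry":-0.0973,"rz":0.0287,"claw":0.2},{"tx":0.0117,"ty":-0.0617,"tz":0.0533,"rx":-0.1065,"ry":-0.0973,"rz":0.0287,"claw":0.2},{"tx":0.0117,"ty":-0.0617,"tz":0.0533,"rx":-0.1065,"ry":-0.0973,"rz":0.0287,"claw":0.2},{"tx":0.0117,"ty":-0.0617,"tz":0.0533,"rx":-0.1065,"ry":-0.0973,"rz":0.0287,"claw":0.2},{"tx":0.0117,"ty":-0.0617,"tz":0.0533,"rx":-0.1065,"ry":-0.0973,"rz":0.0287,"claw":0.2},{"tx":0,"ty":0,"tz":0,"rx":0,"ry":0,"rz":0,"claw":0.2},{"tx":0,"ty":0,"tz":0,"rx":0,"ry":0,"rz":0,"claw":0.2}]}}

```text
time: 1.35
position: [0.384, 0.2044, 0.2292]
tcp_rot: [0.864, -0.037, 0.499, 0.065]
ft_force: [0.6, 0.3, -1.5]
opening: 0.0338
```

Run:
```python
from h import *
from station import robot
s=robot.get_state();T0=cur(s);print(s['joint_positions'].round(3),s['opening'],s['ft_force'])
plan(T0,grasp(.15),1)
import pickle
pickle.dump((T0,robot.camera_params('wrist')),open('w1.pkl','wb'))
im=robot.snapshot('wrist')[:,:,::-1]
cv2.imwrite('pics/w1.png',im)
```

```text
[ 0.374 -0.217 -0.708  0.567 -0.11   0.195] 0.033820507073693974 [ 0.59862714  0.33728774 -1.54730266]
n 1 ang 0.18 d 0.0005 row t [ 0.0006  0.0011 -0.0003] r [-0.0058 -0.      0.0009]
```

View pics/w1.png

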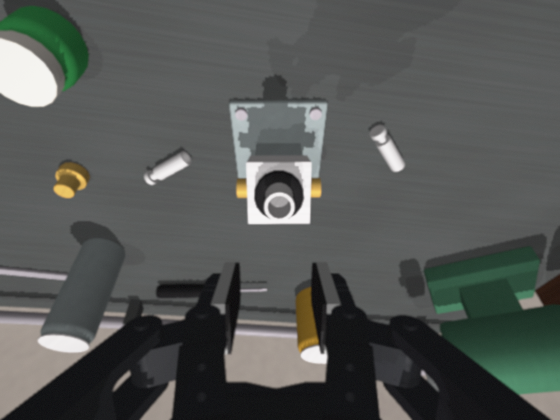

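Run:
```python
import cv2
im=cv2.imread('pics/w1.png')[90:240,220:340]
cv2.imwrite('pics/c4.png',cv2.resize(im,None,fx=4,fy=4,interpolation=cv2.INTER_CUBIC))
im=cv2.imread('pics/w1.png')[165:230,240:320]
cv2.imwrite('pics/c5.png',cv2.resize(im,None,fx=8,fy=8,interpolation=cv2.INTER_CUBIC))
```

```text
(no output)
```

View pics/c5.png

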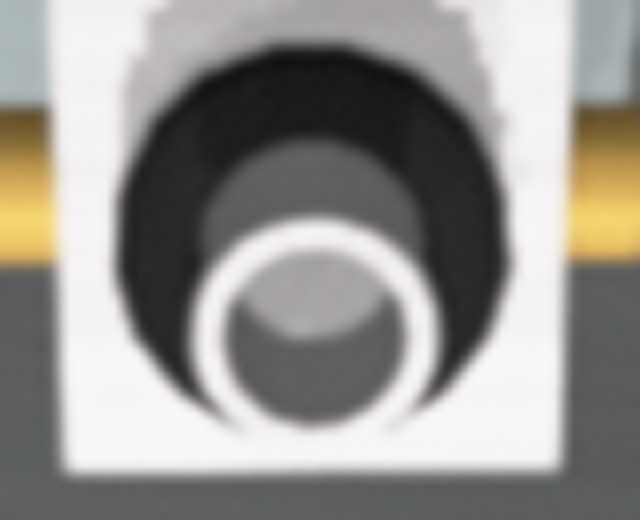

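View pics/c4.png

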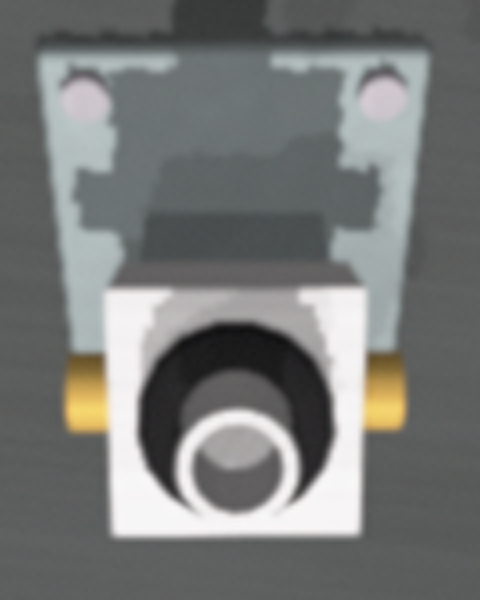

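Run:
```python
from h import *
import pickle
from station import robot
T0,w=pickle.load(open('w1.pkl','rb'))
S=robot.camera_params('scene');T=robot.camera_params('top')
a=lambda u,v:((u+.5)/5-.5+260,(v+.5)/5-.5+110)
b=lambda u,v:((u+.5)/5-.5+120,(v+.5)/5-.5+210)
c=lambda u,v:((u+.5)/8-.5+240,(v+.5)/8-.5+165)
d=lambda u,v:((u+.5)/4-.5+220,(v+.5)/4-.5+90)
ax=axis()
print('pred',proj(COL+.04*ax,w),proj(COL,w),'obs',c(315.5,337.5),c(311,238))
for nm,p in dict(top=[(S,a(222,126)),(T,b(352,290)),(w,c(315.5,337.5))],col=[(S,a(261,212)),(T,b(357,243)),(w,c(311,238))]).items():
    print(nm,tri(p)[0].round(4),tri(p)[1].round(2)); print(' top+wrist',tri(p[1:])[0].round(4),tri(p[1:])[1].round(2))
# model fit incl wrist corners; block top face: 60x60, 12 mm below collar face
A=np.array([-.5,0,.866]);ex=np.array([.866,0,.5]);ey=np.array([0,1,0])
c0=np.array([-.014,0,.099])
def f(p,full=False):
    x,y,th,h=p; M=R.from_euler('z',th)
    W=lambda L:M.apply(L)+[x,y,0]
    pl=W([[.075,-.05,h],[.075,.05,h],[-.055,.05,h],[-.055,-.05,h]])
    bl=W([c0-.012*A+i*.03*ex+j*.03*ey for i,j in((-1,-1),(-1,1),(1,1),(1,-1))])
    sc=W([c0+.04*A,c0])
    r=[(proj(sc,T)-[b(352,290),b(357,243)]),(proj(sc,S)-[a(222,126),a(261,212)]),proj(sc,w)-[c(315.5,337.5),c(311,238)],
     proj(pl,T)-[b(512,330),b(308,380),b(255,117),b(455,70)][::1] if 0 else proj(pl[[0,1,2,3]],T)-[b(455,70),b(255,117),b(308,380),b(512,330)],
     proj(pl[2:],w)-[d(430,48),d(37,48)], proj(bl,w)-[d(105,288),d(367,288),d(361,535),d(112,535)]]
    return r if full else np.concatenate(r).ravel()
r=least_squares(f,[.472,.218,.153,.011],loss='soft_l1')
print(r.x,[q.round(1).tolist() for q in f(r.x,True)])
M=R.from_euler('z',r.x[2]);print('collar',M.apply(c0)+[*r.x[:2],0])
```

```text
pred [[277.35259458 209.37253977]] [[277.15805993 196.3785376 ]] obs (279.0, 206.75) (278.4375, 194.3125)
top [0.4359 0.2141 0.1331] [-0.05  0.51 -0.38  0.58 -0.08  0.18]
 top+wrist [0.4373 0.2143 0.1315] [-0.36  0.01 -0.14 -0.03]
col [0.46   0.2178 0.0945] [ 0.05  0.59 -0.17  0.83 -0.02  0.28]
 top+wrist [0.4622 0.2181 0.092 ] [-0.14  0.   -0.06 -0.02]
[0.47177906 0.219695   0.15382831 0.00472016] [[[-0.7, -0.5], [-0.4, 1.5]], [[0.8, 0.8], [-0.6, -1.2]], [[-0.1, 2.6], [0.1, 2.1]], [[0.4, 0.2], [-0.2, 0.4], [-0.5, 0.8], [0.3, 0.7]], [[0.4, -0.2], [-0.2, 0.2]], [[0.0, 0.0], [-0.4, -0.2], [-0.8, -0.6], [0.2, -0.5]]]
collar [0.45794437 0.21754988 0.099     ]
```

```bash
sed -i 's/^YAW=.*/YAW=0.1538; COL=np.array([.4572,.2175,.0985])/' h.py
python3 - <<'E'
from h import *
from station import robot
T0=cur(robot.get_state());plan(T0,grasp(.06),5)
E
```

```text
n 5 ang 0.12 d 0.0904 row t [ 0.0452  0.0005 -0.0005] r [-0.0008 -0.0001 -0.    ]
```

Request:
{"op": "send_rows", "data": {"rows": [{"tx":0.045,"ty":0.0005,"tz":-0.0005,"rx":0,"ry":0,"rz":0,"claw":0.2},{"tx":0.045,"ty":0.0005,"tz":-0.0005,"rx":0,"ry":0,"rz":0,"claw":0.2},{"tx":0.045,"ty":0.0005,"tz":-0.0005,"rx":0,"ry":0,"rz":0,"claw":0.2},{"tx":0.045,"ty":0.0005,"tz":-0.0005,"rx":0,"ry":0,"rz":0,"claw":0.2},{"tx":0.045,"ty":0.0005,"tz":-0.0005,"rx":0,"ry":0,"rz":0,"claw":0.2},{"tx":0,"ty":0,"tz":0,"rx":0,"ry":0,"rz":0,"claw":0.2}]}}

```text
time: 2.0
position: [0.4269, 0.2138, 0.1488]
tcp_rot: [0.863, -0.039, 0.5, 0.067]
ft_force: [0.6, 0.2, 0.7]
opening: 0.0341
```

Run:
```python
from h import *
from station import robot
s=robot.get_state();T0=cur(s);plan(T0,grasp(.0),1);print(s['opening'],s['ft_force'])
w=robot.camera_params('wrist')
im=robot.snapshot('wrist')[:,:,::-1]
cv2.imwrite('pics/w2.png',im)
print(proj(COL+.04*axis(),w),proj(COL,w))
```

```text
n 1 ang 0.2 d 0.0589 row t [ 0.1471 -0.0026  0.0037] r [ 0.0009 -0.0065 -0.0012]
0.034062821035682374 [0.60884895 0.20666605 0.71320623]
[[275.42735946 262.47487304]] [[275.42568955 235.1017011 ]]
```

View pics/w2.png

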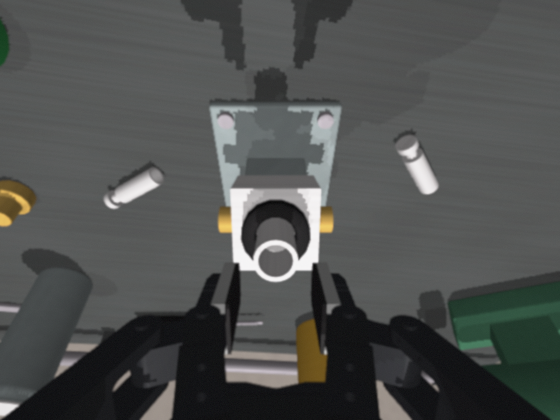

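Request:
{"op": "send_rows", "data": {"rows": [{"tx":0.022,"ty":-0.0002,"tz":0.0006,"rx":0,"ry":0,"rz":0,"claw":0.2},{"tx":0.022,"ty":-0.0002,"tz":0.0006,"rx":0,"ry":0,"rz":0,"claw":0.2},{"tx":0.022,"ty":-0.0002,"tz":0.0006,"rx":0,"ry":0,"rz":0,"claw":0.2},{"tx":0.022,"ty":-0.0002,"tz":0.0006,"rx":0,"ry":0,"rz":0,"claw":0.2},{"tx":0.022,"ty":-0.0002,"tz":0.0006,"rx":0,"ry":0,"rz":0,"claw":0.2},{"tx":0.018,"ty":-0.0002,"tz":0.0006,"rx":0,"ry":0,"rz":0,"claw":0.2},{"tx":0,"ty":0,"tz":0,"rx":0,"ry":0,"rz":0,"claw":0.2}]}}

```text
time: 2.75
position: [0.4544, 0.2165, 0.1062]
tcp_rot: [0.863, -0.038, 0.499, 0.066]
ft_force: [0.3, 0.2, -0.2]
opening: 0.034
```

Run:
```python
from h import *
from station import robot
s=robot.get_state();T0=cur(s);plan(T0,grasp(.0),1);print(s['opening'],s['ft_force'])
im=robot.snapshot('wrist')[:,:,::-1]
cv2.imwrite('pics/w3.png',im)
im=robot.snapshot('scene')[:,:,::-1][90:210,250:390]
cv2.imwrite('pics/s3.png',cv2.resize(im,None,fx=4,fy=4))
```

```text
n 1 ang 0.07 d 0.0083 row t [ 0.0205  0.0014 -0.0033] r [-0.0017 -0.0016 -0.0001]
0.034001718550816344 [ 0.2708054   0.18814451 -0.15698222]
```

View pics/w3.png

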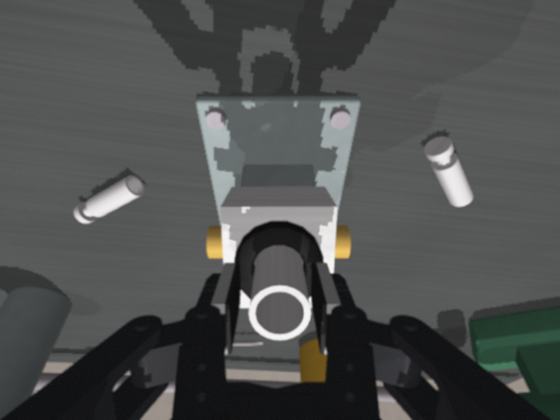

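View pics/s3.png

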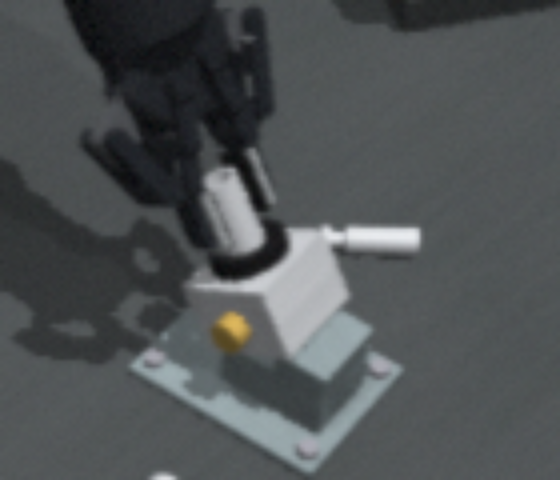

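Request:
{"op": "send_rows", "data": {"rows": [{"tx":0.005,"ty":0.0005,"tz":-0.0011,"rx":0,"ry":0,"rz":0,"claw":0.2},{"tx":0.005,"ty":0.0005,"tz":-0.0011,"rx":0,"ry":0,"rz":0,"claw":0.2},{"tx":0.005,"ty":0.0005,"tz":-0.0011,"rx":0,"ry":0,"rz":0,"claw":0.2},{"tx":0.00125,"ty":0,"tz":0,"rx":0,"ry":0,"rz":0,"claw":0.2},{"tx":0.00125,"ty":0,"tz":0,"rx":0,"ry":0,"rz":0,"claw":0.2},{"tx":0.00125,"ty":0,"tz":0,"rx":0,"ry":0,"rz":0,"claw":0.2},{"tx":0.00125,"ty":0,"tz":0,"rx":0,"ry":0,"rz":0,"claw":0.2}]}}

```text
time: 3.55
position: [0.4571, 0.2176, 0.0997]
tcp_rot: [0.864, -0.038, 0.498, 0.066]
ft_force: [0.8, -0.7, -0.1]
opening: 0.0345
```

Request:
{"op": "send_rows", "data": {"rows": [{"tx":0.00125,"ty":0,"tz":0,"rx":0,"ry":0,"rz":0,"claw":0.2},{"tx":0.00125,"ty":0,"tz":0,"rx":0,"ry":0,"rz":0,"claw":0.2},{"tx":0.00125,"ty":0,"tz":0,"rx":0,"ry":0,"rz":0,"claw":0.2},{"tx":0.00125,"ty":0,"tz":0,"rx":0,"ry":0,"rz":0,"claw":0.2}]}}

```text
time: 3.95
position: [0.458, 0.2178, 0.0981]
tcp_rot: [0.864, -0.038, 0.498, 0.067]
ft_force: [-5.2, -1.3, 7.3]
opening: 0.0335
```

Request:
{"op": "send_rows", "data": {"rows": [{"tx":0.00125,"ty":0,"tz":0,"rx":0,"ry":0,"rz":0,"claw":0.2},{"tx":0.00125,"ty":0,"tz":0,"rx":0,"ry":0,"rz":0,"claw":0.2},{"tx":0.00125,"ty":0,"tz":0,"rx":0,"ry":0,"rz":0,"claw":0.2},{"tx":0.00125,"ty":0,"tz":0,"rx":0,"ry":0,"rz":0,"claw":0.2},{"tx":0.00125,"ty":0,"tz":0,"rx":0,"ry":0,"rz":0,"claw":0.2},{"tx":0.00125,"ty":0,"tz":0,"rx":0,"ry":0,"rz":0,"claw":0.2},{"tx":0.00125,"ty":0,"tz":0,"rx":0,"ry":0,"rz":0,"claw":0.2},{"tx":0.00125,"ty":0,"tz":0,"rx":0,"ry":0,"rz":0,"claw":0.2}]}}

```text
time: 4.75
position: [0.4599, 0.2181, 0.0947]
tcp_rot: [0.864, -0.038, 0.498, 0.067]
ft_force: [-6.2, -0.1, 8.2]
opening: 0.034
```

Request:
{"op": "send_rows", "data": {"rows": [{"tx":0.00125,"ty":0,"tz":0,"rx":0,"ry":0,"rz":0,"claw":0.2},{"tx":0.00125,"ty":0,"tz":0,"rx":0,"ry":0,"rz":0,"claw":0.2},{"tx":0.00125,"ty":0,"tz":0,"rx":0,"ry":0,"rz":0,"claw":0.2}]}}

```text
time: 5.05
position: [0.4607, 0.2182, 0.0934]
tcp_rot: [0.864, -0.038, 0.498, 0.067]
ft_force: [-6.1, -0.8, 9.9]
opening: 0.0344
```

Request:
{"op": "send_rows", "data": {"rows": [{"tx":0.00125,"ty":0,"tz":0,"rx":0,"ry":0,"rz":0,"claw":0.2},{"tx":0.00125,"ty":0,"tz":0,"rx":0,"ry":0,"rz":0,"claw":0.2}]}}

```text
time: 5.25
position: [0.461, 0.2183, 0.0929]
tcp_rot: [0.864, -0.038, 0.498, 0.067]
ft_force: [-22.9, -5.0, 30.4]
opening: 0.0339
```

Request:
{"op": "send_rows", "data": {"rows": [{"tx":-0.001,"ty":0,"tz":0,"rx":0,"ry":0,"rz":0,"claw":1},{"tx":-0.0005,"ty":0,"tz":0,"rx":0,"ry":0,"rz":0,"claw":1},{"tx":0,"ty":0,"tz":0,"rx":0,"ry":0,"rz":0,"claw":1}]}}

```text
time: 5.55
position: [0.4612, 0.2183, 0.0941]
tcp_rot: [0.864, -0.038, 0.497, 0.067]
ft_force: [-19.7, -5.5, 29.5]
opening: 0.0227
```

Request:
{"op": "send_rows", "data": {"rows": [{"tx":-0.01,"ty":0,"tz":0,"rx":0,"ry":0,"rz":0,"claw":1},{"tx":-0.02,"ty":0,"tz":0,"rx":0,"ry":0,"rz":0,"claw":1},{"tx":-0.025,"ty":0,"tz":0,"rx":0,"ry":0,"rz":0,"claw":1},{"tx":-0.025,"ty":0,"tz":0,"rx":0,"ry":0,"rz":0,"claw":1},{"tx":-0.025,"ty":0,"tz":0,"rx":0,"ry":0,"rz":0,"claw":1},{"tx":-0.025,"ty":0,"tz":0,"rx":0,"ry":0,"rz":0,"claw":1},{"tx":-0.025,"ty":0,"tz":0,"rx":0,"ry":0,"rz":0,"claw":1},{"tx":-0.02,"ty":0,"tz":0,"rx":0,"ry":0,"rz":0,"claw":1},{"tx":-0.02,"ty":0,"tz":0,"rx":0,"ry":0,"rz":0,"claw":1},{"tx":0,"ty":0,"tz":0,"rx":0,"ry":0,"rz":0,"claw":1}]}}

```text
time: 6.55
position: [0.4222, 0.2123, 0.1612]
tcp_rot: [0.864, -0.038, 0.498, 0.067]
ft_force: [-0.2, -0.6, -2.1]
opening: 0.023
```

Run:
```python
from h import *
from station import robot
s=robot.get_state();T0=cur(s);plan(T0,grasp(.0),1);print(s['opening'],s['ft_force'])
im=robot.snapshot('wrist')[:,:,::-1]
cv2.imwrite('pics/w4.png',im)
im=robot.snapshot('scene')[:,:,::-1][60:210,230:390]
cv2.imwrite('pics/s4.png',cv2.resize(im,None,fx=4,fy=4))
```

```text
n 1 ang 0.1 d 0.072 row t [ 0.18   -0.0006 -0.0021] r [-0.0015  0.0029 -0.0011]
0.023016085439862118 [-0.15251933 -0.6182111  -2.08118497]
```

View pics/s4.png

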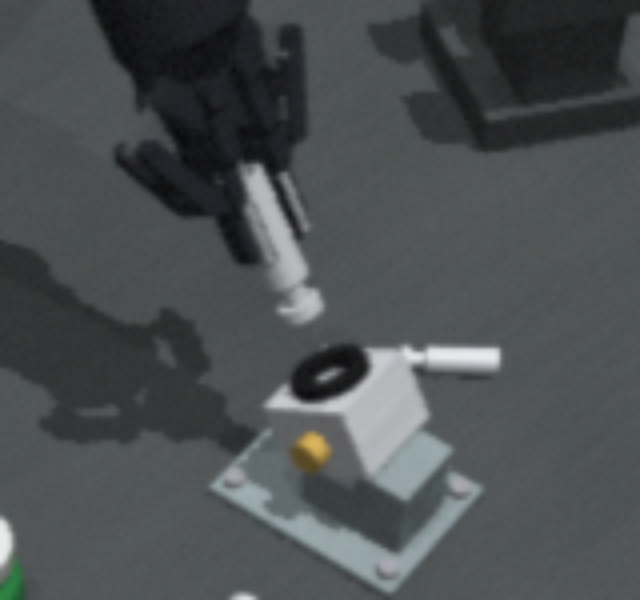

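View pics/w4.png

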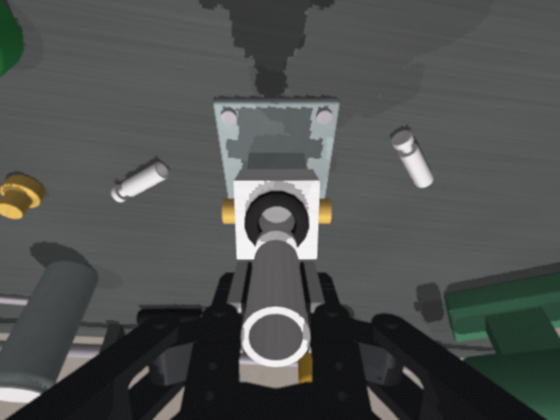

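```bash
cat >> h.py <<'E'
def down(p,az):
    x=np.array([0,0,-1.]);y=np.array([-np.sin(az),np.cos(az),0]);return Tm(np.array(p),np.c_[x,y,np.cross(x,y)])
E
python3 - <<'E'
from h import *
from station import robot
T0=cur(robot.get_state())
T1=down([.46,-.02,.22],-.04);T2=down([.53,-.27,.15],-.47)
plan(T0,T1,10);plan(T1,T2,10)
for A,B in((T0,T1),(T1,T2)):
    L=np.real(logm(np.linalg.inv(A)@B))
    for f in(.25,.5,.75):print((A@expm(L*f))[:3,3].round(3))
E
```

```text
n 10 ang 31.97 d 0.2427 row t [-0.0134 -0.0584  0.0098] r [ 0.036   0.0998 -0.0098]
n 10 ang 24.64 d 0.2689 row t [ 0.0175 -0.0572  0.0317] r [0.0821 0.     0.    ]
[0.433 0.155 0.177]
[0.443 0.097 0.192]
[0.452 0.039 0.206]
[ 0.488 -0.079  0.202]
[ 0.508 -0.141  0.185]
[ 0.523 -0.205  0.167]
```

Request:
{"op": "send_rows", "data": {"rows": [{"tx":-0.0134,"ty":-0.04,"tz":0.0098,"rx":0.036,"ry":0.0998,"rz":-0.0098,"claw":1},{"tx":-0.0134,"ty":-0.0605,"tz":0.0098,"rx":0.036,"ry":0.0998,"rz":-0.0098,"claw":1},{"tx":-0.0134,"ty":-0.0605,"tz":0.0098,"rx":0.036,"ry":0.0998,"rz":-0.0098,"claw":1},{"tx":-0.0134,"ty":-0.0605,"tz":0.0098,"rx":0.036,"ry":0.0998,"rz":-0.0098,"claw":1},{"tx":-0.0134,"ty":-0.0605,"tz":0.0098,"rx":0.036,"ry":0.0998,"rz":-0.0098,"claw":1},{"tx":-0.0134,"ty":-0.0605,"tz":0.0098,"rx":0.036,"ry":0.0998,"rz":-0.0098,"claw":1},{"tx":-0.0134,"ty":-0.0605,"tz":0.0098,"rx":0.036,"ry":0.0998,"rz":-0.0098,"claw":1},{"tx":-0.0134,"ty":-0.0605,"tz":0.0098,"rx":0.036,"ry":0.0998,"rz":-0.0098,"claw":1},{"tx":-0.0134,"ty":-0.0605,"tz":0.0098,"rx":0.036,"ry":0.0998,"rz":-0.0098,"claw":1},{"tx":-0.0134,"ty":-0.0605,"tz":0.0098,"rx":0.036,"ry":0.0998,"rz":-0.0098,"claw":1}]}}

```text
time: 7.65
position: [0.4595, -0.0215, 0.2199]
tcp_rot: [0.706, 0.014, 0.708, -0.014]
ft_force: [1.2, 0.1, -1.1]
opening: 0.0228
```

Request:
{"op": "send_rows", "data": {"rows": [{"tx":0.0175,"ty":-0.0572,"tz":0.0317,"rx":0.0821,"ry":0,"rz":0,"claw":1},{"tx":0.0175,"ty":-0.0572,"tz":0.0317,"rx":0.0821,"ry":0,"rz":0,"claw":1},{"tx":0.0175,"ty":-0.0572,"tz":0.0317,"rx":0.0821,"ry":0,"rz":0,"claw":1},{"tx":0.0175,"ty":-0.0572,"tz":0.0317,"rx":0.0821,"ry":0,"rz":0,"claw":1},{"tx":0.0175,"ty":-0.0572,"tz":0.0317,"rx":0.0821,"ry":0,"rz":0,"claw":1},{"tx":0.0175,"ty":-0.0572,"tz":0.0317,"rx":0.0821,"ry":0,"rz":0,"claw":1},{"tx":0.0175,"ty":-0.0572,"tz":0.0317,"rx":0.0821,"ry":0,"rz":0,"claw":1},{"tx":0.0175,"ty":-0.0572,"tz":0.0317,"rx":0.0821,"ry":0,"rz":0,"claw":1},{"tx":0.0175,"ty":-0.0572,"tz":0.0317,"rx":0.0821,"ry":0,"rz":0,"claw":1},{"tx":0.0175,"ty":-0.0572,"tz":0.0317,"rx":0.0821,"ry":0,"rz":0,"claw":1},{"tx":0,"ty":0,"tz":0,"rx":0,"ry":0,"rz":0,"claw":1},{"tx":0,"ty":0,"tz":0,"rx":0,"ry":0,"rz":0,"claw":1}]}}

```text
time: 8.85
position: [0.529, -0.2706, 0.1492]
tcp_rot: [0.687, 0.165, 0.688, -0.165]
ft_force: [0.8, 0.8, -2.0]
opening: 0.0229
```

Run:
```python
from h import *
from station import robot
s=robot.get_state();T0=cur(s);print(T0.round(4),s['opening'],s['ft_force']);plan(T0,down([.53,-.27,.06],-.47),1)
cv2.imwrite('pics/w5.png',robot.snapshot('wrist')[:,:,::-1])
im=robot.snapshot('scene')[:,:,::-1][200:410,60:270]
cv2.imwrite('pics/s5.png',cv2.resize(im,(600,600)))
```

```text
[[-1.200e-03  4.530e-01  8.915e-01  5.290e-01]
 [ 8.000e-04  8.915e-01 -4.530e-01 -2.706e-01]
 [-1.000e+00  2.000e-04 -1.500e-03  1.492e-01]
 [ 0.000e+00  0.000e+00  0.000e+00  1.000e+00]] 0.022939796942411196 [ 0.75199004  0.83382283 -2.0354719 ]
n 1 ang 0.08 d 0.0892 row t [0.2229 0.0024 0.002 ] r [-0.0003 -0.0028 -0.0004]
```

View pics/s5.png

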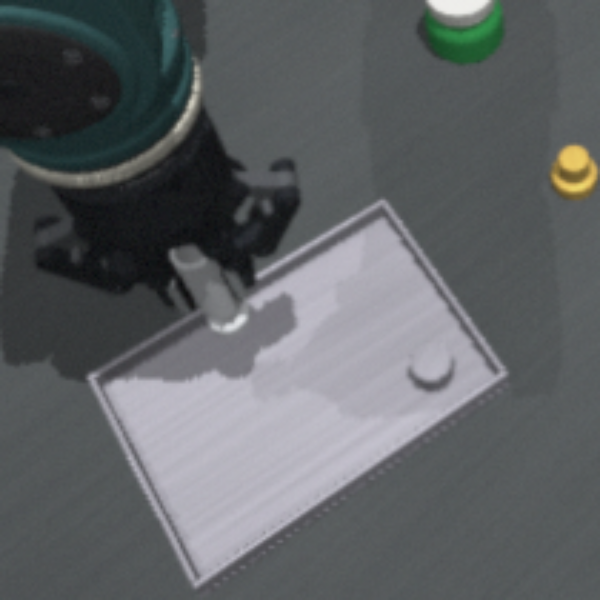

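View pics/w5.png

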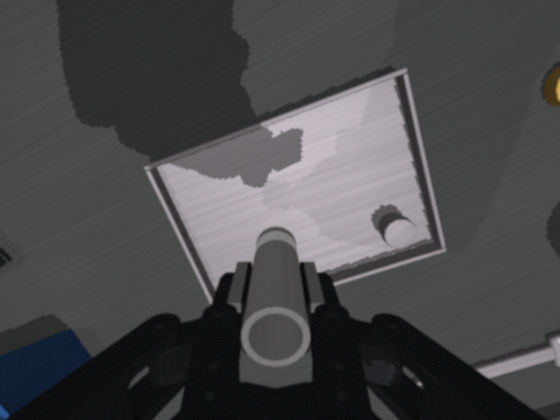

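```bash
python3 - <<'E'
from h import *
from station import robot
T0=cur(robot.get_state());S=robot.camera_params('scene');w=robot.camera_params('wrist')
P=lambda *v:T0[:3,:3]@np.array(v)+T0[:3,3]
k=600/210
for x in(-.046,.040):
  for z in (0,-.012):print(x,z,'wrist',proj(P(x,0,z),w).round(1),'scene crop',((proj(P(x,0,z),S)-[60,200])*k).round(0))
E
python3 -c "
import cv2
im=cv2.imread('pics/w5.png')[210:380,220:340];cv2.imwrite('pics/c6.png',cv2.resize(im,None,fx=3.5,fy=3.5))"
```

```text
-0.046 0 wrist [[276.3 340.5]] scene crop [[196. 255.]]
-0.046 -0.012 wrist [[276.3 311. ]] scene crop [[194. 236.]]
0.04 0 wrist [[276.1 243.3]] scene crop [[234. 320.]]
0.04 -0.012 wrist [[276.1 224.5]] scene crop [[232. 302.]]
```

View pics/c6.png

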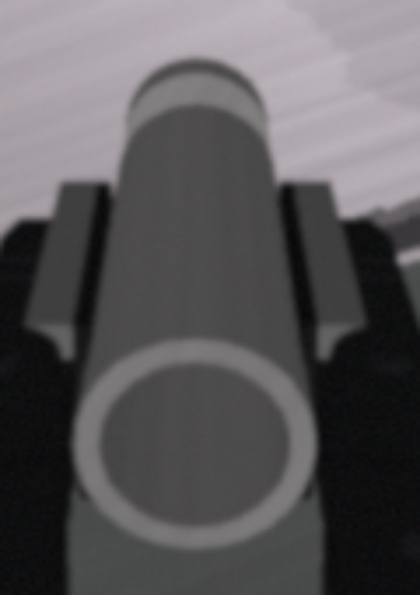

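Request:
{"op": "send_rows", "data": {"rows": [{"tx":0.02,"ty":0.0003,"tz":0.0003,"rx":0,"ry":0,"rz":0,"claw":1},{"tx":0.04,"ty":0.0003,"tz":0.0003,"rx":0,"ry":0,"rz":0,"claw":1},{"tx":0.04,"ty":0.0003,"tz":0.0003,"rx":0,"ry":0,"rz":0,"claw":1},{"tx":0.04,"ty":0.0003,"tz":0.0003,"rx":0,"ry":0,"rz":0,"claw":1},{"tx":0.04,"ty":0.0003,"tz":0.0003,"rx":0,"ry":0,"rz":0,"claw":1},{"tx":0.03,"ty":0.0003,"tz":0.0003,"rx":0,"ry":0,"rz":0,"claw":1},{"tx":0.02,"ty":0.0003,"tz":0.0003,"rx":0,"ry":0,"rz":0,"claw":1},{"tx":0.01,"ty":0.0003,"tz":0.0003,"rx":0,"ry":0,"rz":0,"claw":1},{"tx":0,"ty":0,"tz":0,"rx":0,"ry":0,"rz":0,"claw":1},{"tx":0,"ty":0,"tz":0,"rx":0,"ry":0,"rz":0,"claw":1}]}}

```text
time: 9.95
position: [0.5307, -0.2701, 0.0546]
tcp_rot: [0.688, 0.164, 0.687, -0.165]
ft_force: [-0.2, 0.4, -1.8]
opening: 0.0227
```

Request:
{"op": "send_rows", "data": {"rows": [{"tx":0.005,"ty":0,"tz":0,"rx":0,"ry":0,"rz":0,"claw":1},{"tx":0.005,"ty":0,"tz":0,"rx":0,"ry":0,"rz":0,"claw":1},{"tx":0.0025,"ty":0,"tz":0,"rx":0,"ry":0,"rz":0,"claw":1},{"tx":0.0025,"ty":0,"tz":0,"rx":0,"ry":0,"rz":0,"claw":1},{"tx":0.0025,"ty":0,"tz":0,"rx":0,"ry":0,"rz":0,"claw":1},{"tx":0.0025,"ty":0,"tz":0,"rx":0,"ry":0,"rz":0,"claw":1}]}}

```text
time: 10.55
position: [0.5304, -0.2699, 0.046]
tcp_rot: [0.688, 0.165, 0.688, -0.165]
ft_force: [-0.3, 0.2, -0.7]
opening: 0.0227
```

Request:
{"op": "send_rows", "data": {"rows": [{"tx":0.00125,"ty":0,"tz":0,"rx":0,"ry":0,"rz":0,"claw":1},{"tx":0.00125,"ty":0,"tz":0,"rx":0,"ry":0,"rz":0,"claw":1},{"tx":0.00125,"ty":0,"tz":0,"rx":0,"ry":0,"rz":0,"claw":1}]}}

```text
time: 10.85
position: [0.5304, -0.2699, 0.0446]
tcp_rot: [0.688, 0.165, 0.688, -0.165]
ft_force: [1.1, 0.4, -1.8]
opening: 0.0225
```

Request:
{"op": "send_rows", "data": {"rows": [{"tx":0.001,"ty":0,"tz":0,"rx":0,"ry":0,"rz":0,"claw":1},{"tx":0.001,"ty":0,"tz":0,"rx":0,"ry":0,"rz":0,"claw":1}]}}

```text
time: 11.05
position: [0.5304, -0.2699, 0.0437]
tcp_rot: [0.688, 0.165, 0.688, -0.165]
ft_force: [-0.1, 0.7, -2.6]
opening: 0.0225
```

Request:
{"op": "send_rows", "data": {"rows": [{"tx":0.001,"ty":0,"tz":0,"rx":0,"ry":0,"rz":0,"claw":1},{"tx":0.001,"ty":0,"tz":0,"rx":0,"ry":0,"rz":0,"claw":1}]}}

```text
time: 11.25
position: [0.5306, -0.27, 0.0433]
tcp_rot: [0.688, 0.164, 0.688, -0.165]
ft_force: [-0.6, 0.9, 7.8]
opening: 0.0225
```

Request:
{"op": "send_rows", "data": {"rows": [{"tx":0.0008,"ty":0,"tz":0,"rx":0,"ry":0,"rz":0,"claw":1},{"tx":0,"ty":0,"tz":0,"rx":0,"ry":0,"rz":0,"claw":1}]}}

```text
time: 11.45
position: [0.5307, -0.2701, 0.0433]
tcp_rot: [0.688, 0.164, 0.687, -0.165]
ft_force: [-0.9, 0.8, 8.8]
opening: 0.0225
```

Run:
```python
from h import *
from station import robot
s=robot.get_state();print(s['ft_force'],s['moment'])
cv2.imwrite('pics/w6.png',robot.snapshot('wrist')[:,:,::-1])
im=robot.snapshot('scene')[:,:,::-1][200:410,60:270]
cv2.imwrite('pics/s6.png',cv2.resize(im,(600,600)))
```

```text
[-0.88999412  0.77579384  8.81100548] [0.31943284 0.43122879 0.02371239]
```

View pics/s6.png

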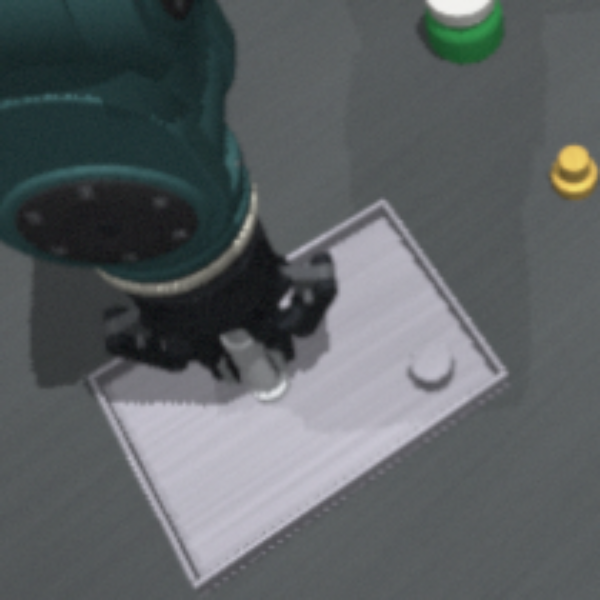

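View pics/w6.png

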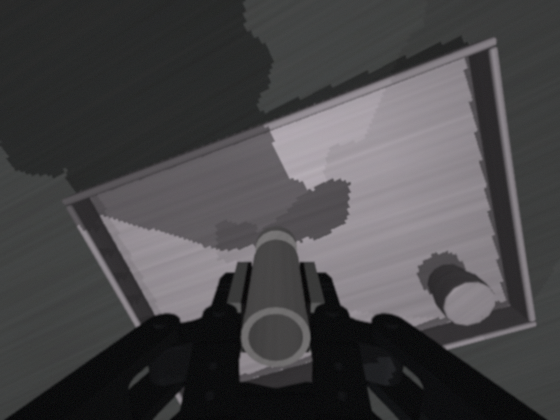

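Request:
{"op": "send_rows", "data": {"rows": [{"tx":0,"ty":0,"tz":0,"rx":0,"ry":0,"rz":0,"claw":0.35},{"tx":0,"ty":0,"tz":0,"rx":0,"ry":0,"rz":0,"claw":0.2},{"tx":0,"ty":0,"tz":0,"rx":0,"ry":0,"rz":0,"claw":0},{"tx":0,"ty":0,"tz":0,"rx":0,"ry":0,"rz":0,"claw":0},{"tx":0,"ty":0,"tz":0,"rx":0,"ry":0,"rz":0,"claw":0}]}}

```text
time: 12.05
position: [0.5304, -0.2699, 0.0426]
tcp_rot: [0.688, 0.165, 0.688, -0.165]
ft_force: [0.3, 0.1, 0.6]
opening: 0.0431
```

Run:
```python
from h import *
from station import robot
s=robot.get_state();print(s['ft_force'],s['opening'])
cv2.imwrite('pics/w7.png',robot.snapshot('wrist')[:,:,::-1])
```

```text
[0.26905806 0.09984434 0.59880591] 0.04312965414692922
```

View pics/w7.png

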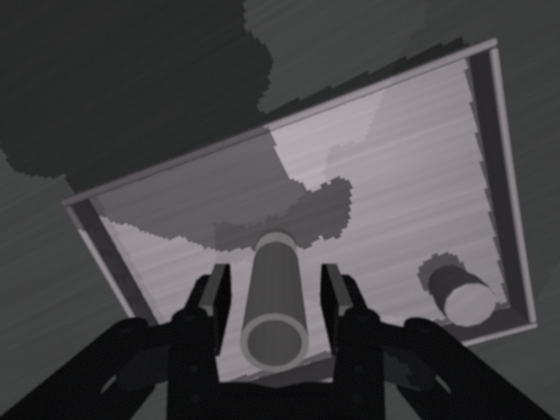

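Request:
{"op": "send_rows", "data": {"rows": [{"tx":-0.01,"ty":0,"tz":0,"rx":0,"ry":0,"rz":0,"claw":0},{"tx":-0.025,"ty":0,"tz":0,"rx":0,"ry":0,"rz":0,"claw":0},{"tx":-0.04,"ty":0,"tz":0,"rx":0,"ry":0,"rz":0,"claw":0},{"tx":-0.05,"ty":0,"tz":0,"rx":0,"ry":0,"rz":0,"claw":0},{"tx":-0.06,"ty":0,"tz":0,"rx":0,"ry":0,"rz":0,"claw":0},{"tx":-0.06,"ty":0,"tz":0,"rx":0,"ry":0,"rz":0,"claw":0},{"tx":-0.06,"ty":0,"tz":0,"rx":0,"ry":0,"rz":0,"claw":0},{"tx":-0.06,"ty":0,"tz":0,"rx":0,"ry":0,"rz":0,"claw":0},{"tx":-0.03,"ty":0,"tz":0,"rx":0,"ry":0,"rz":0,"claw":0},{"tx":0,"ty":0,"tz":0,"rx":0,"ry":0,"rz":0,"claw":0},{"tx":0,"ty":0,"tz":0,"rx":0,"ry":0,"rz":0,"claw":0}]}}

```text
time: 13.2
position: [0.5304, -0.2699, 0.2007]
tcp_rot: [0.688, 0.164, 0.688, -0.165]
ft_force: [0.3, 0.4, -0.6]
opening: 0.0422
```

Run:
```python
from h import *
from station import robot
s=robot.get_state();print(s['ft_force'],s['time'])
w=robot.camera_params('wrist')
a=robot.snapshot('wrist')[:,:,::-1]
cv2.imwrite('pics/w8.png',a)
cv2.imwrite('pics/s8.png',robot.snapshot('scene')[:,:,::-1])
p=np.array([.5306,-.27,0]);print(proj([p+[0,0,.004],p+[0,0,.09]],w),proj([p+[0,0,.004],p+[0,0,.09]],robot.camera_params('scene')))
```

```text
[ 0.25418012  0.39046278 -0.64025194] 13.2
[[275.96496262 184.49971329]
 [276.01497691 208.76518829]] [[155.56221998 335.58440103]
 [144.93489274 317.42949833]]
```

View pics/w8.png

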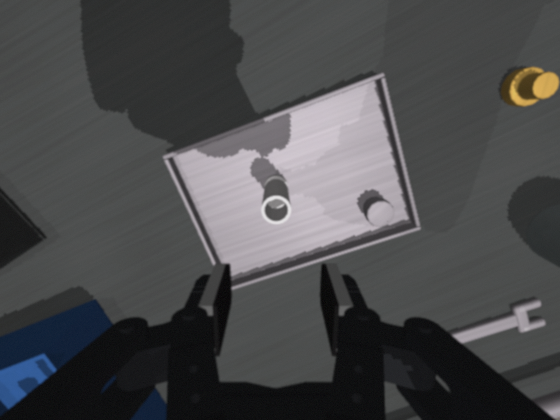

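View pics/s8.png

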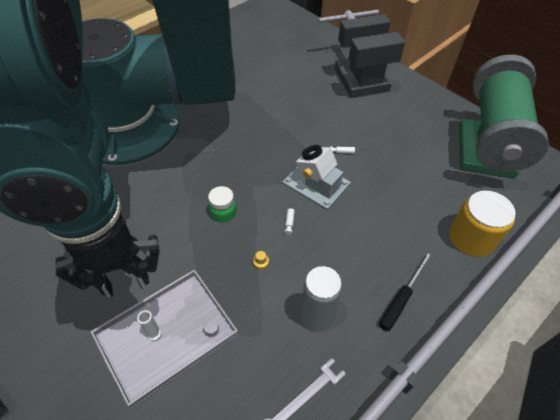

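The wrist view shows the stub standing upright in the tray, with its top rim at (276,209) where a vertical stub should appear. The scene view agrees, with the rim at (145,317). The jar, union, can and socket are where they started, and the gripper is clear.

```bash
python3 -c "
from station import robot
print(robot.job_done())"
```

```text
the job is handed in; nothing more can be done
None
```

The stub is out of the outlet and standing upright on its grooved end in the drip tray. I handed the job in at about 13 s of the 48 s allowed.

- **Release:** I pushed the collar down about 6 mm with the fingertips astride the stub, until it hit its stop at about 38 N. I closed on the stub while the collar was still down and pulled it out along its slant at once.
- **Placing:** I turned the stub upright and lowered it until it touched the tray at about 9–10 N. Then I opened the fingers and backed straight up.
- **Last checks:** After I let go, the stub's top rim sat where a vertical stub should appear, in both the wrist and scene views. The force on the tool was near zero, and the jar, union, can and socket looked unmoved in the scene view.
- **Disagreements:**
  - **Position estimates:** the camera views of the collar and stub differed by about 2 mm along the fitting's x.
  - **Finger opening:** it read about 22.7 mm on the 24 mm stub.
  - **Tilt:** before the set-down, the wrist view suggested the stub leaned about 1.7 degrees, which the scene view did not show.

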